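Leaf the sample file forward to the collar board

TASK

Open the file of bark sample boards at the collar board, the one with the round neck notch in its top edge: with the fingertips, flip every board that stands in front of it (on the robot's side) over towards the robot, so that it leans fully forward in its own groove. Leave the collar board and the boards behind it leaning back as they are. Only push: do not lift any board out of its groove, and do not disturb the jar, the cone and the tape around the rack.

Things in the scene. Friction and masses are not known exactly. Their poses are not given: they have to be found in the camera images.
- rack: wooden rack fixed to the bench, 280 mm long (x), 204 wide (y). Origin: centre of its underside; x runs away from the robot (-x is the front). One board stands in each of five V grooves across it, at x = -112, -56, 0, 56, 112 mm: floors 12 mm above the bench and 7 mm wide, walls 18 degrees off vertical, ridges 47 mm and side cheeks 56 mm above the bench. Clear gaps between boards: about 49 mm
- front_board: plain straight-topped plywood board with brown bark faces, 6 mm thick, 180 wide, 160 high, 0.13 kg, always in the front groove. Stands loose, leaning back 18 degrees (top edge 165 mm above the bench); pivots on its foot and tips over by itself 3 degrees past upright, to lean 18 degrees towards the robot. Needs under 1 N near its top. Origin: middle of its lower edge; z up the board, y along its width, x away from the robot
- collar_board: the collar board: a rounded notch 90 mm wide, 55 mm deep in the middle of its top edge; in the second, third or fourth groove. Otherwise as front_board: 6 x 180 x 160 mm, leaning back 18 degrees, same origin and axes
- plain_board_1: plain straight-topped board like front_board (same size, lean, origin, axes), in the second, third or fourth groove. It has room to flip only after the board before it (nearer the robot) has been flipped
- plain_board_2: plain straight-topped board like front_board (same size, lean, origin, axes), in the second, third or fourth groove. It has room to flip only after the board before it (nearer the robot) has been flipped
- back_board: plain straight-topped board like front_board (same size, lean, origin, axes), always in the last groove, farthest from the robot
- bead_jar: closed glass jar of yellow beads with a white cap, 68 mm across, 98 mm high, loose beside the rack on its +y side; origin: centre of its underside. Leave alone
- thread_cone: cone of grey thread standing up, 60 mm across at the foot, 118 mm high, loose beside the rack on its -y side; origin: centre of its underside. Leave alone
- tape_roll: roll of paper tape lying flat, 90 mm across, 24 mm high, loose beside the rack on its -y side; origin: centre of its underside. Leave alone
Not all that is in view belongs to the job. What is shaped like the plain_board_1 but purple is not meant.

How it is judged:
By the outcome, as a careful person would: the job done as asked, in the order asked, and still so for the second after the job is handed in, with the robot touching nothing.
It also fails if it takes over 56 s, if anything falls off the work surface, if the arm or the gripper's body presses on something with over 40 N, if the wrist force passes 120 N, or if a joint passes its speed limit or range.

ROBOT

A 6-joint arm with a two-finger parallel gripper is mounted at the origin on the work surface. World frame = base frame: x ahead of the robot, y to its left, z up, the work surface at z = 0. Lengths are in m, angles in degrees, forces in N, time in s.
With the tool pointing down it reaches from about 0.4 to 0.825 m from the base axis. Payload 7 kg.
Tool frame: the origin (TCP) lies on the centre line of the jaws, within the pads' length; the fingertips stand 17 mm ahead of it and the grasp point (between the pads) lies 2 mm behind it; y points along the fingers, z is the direction in which the jaws open and shut, and the axes are right-handed (so a half turn about y gives the same grasp; the last joint's range is limited). The gripper opens to 88 mm and grips with 3 to 60 N. Pads are 19 mm wide; open, the fingers measure 130 mm over their backs; the gripper's body (78 mm by 193 mm) begins 47 mm behind the grasp point.
Start: joints at [82.569, 20.546, 0.682, 0, -70.136, -16.507], TCP at [0.274, 0.617, 0.206] pointing down, gripper open.
Joint ranges: [-176.03, 176.03], [-82.01, 121.73], [-58.28, 71.71], [-173.87, 95.51], [-174.79, -0.11], [-173.66, 173.66]. Speed limits (degrees/s): [136.94, 136.94, 172.46, 180, 180, 180].

INTERFACE

Orientations are given as [roll, pitch, yaw] about the fixed x, y, z axes, in that order (R = Rz(yaw) Ry(pitch) Rx(roll)).
In Python, from plant import r, capture, camera_info gives the robot as it stands. The module is installed in compiled form; this text tells all that it offers.
- The arm moves only by the tool apply_moves, never from a script. Its argument "deltas" is a list of rows, each an object of numbers: "tx", "ty", "tz": the shift along the tool's x, y, z in m; "turn": the turn about the tool's y in rad; "gripper": the finger opening in m, from 0 to 0.0876. A call has 1 to 5 rows; each row is the pose to reach, as a shift and turn from the pose commanded when the call began, along the tool's axes at that moment; what a row does not reach only later rows make up. A row lasts 1/10 s, in which the tool goes at most 50 mm and 8.59 degrees, less where a joint would pass 70% of its speed; a pose out of reach is approached as far as the arm can. A call with a gripper value outside its range is refused whole. The fingers move at their own pace and stop on an object; "newtons" is the grip in N (left out, the last holds). Time passes only in rows, so rows that repeat a pose let the fingers close. It gives the time, the measured TCP pose, the force and the opening at its end, in the units of the state.
- r.get_state(): the state, without advancing time (a new reading comes with each control period).
- capture(name): name is "side" or "top" or "wrist"; returns (picture, depth): 384x512x3 uint8, red, green, blue; 384x512 float32, m along the optical axis (not along the pixel's ray), 0 where there is no reading.
- camera_info(name): a dict with "K" (3x3 intrinsics, pixels), "eye" and "orientation" of the camera in the world; the wrist camera has in their place "tool_from_camera" (4x4, takes a point from camera to tool coordinates, whose origin is the TCP and whose axes are the tool frame's). Camera axes: x right, y up, looking along -z (the intrinsics and any distortion apply to the point x, -y, -z); pixel columns grow to the right and rows downward; lengths in m; the calibration is good to about 2 mm. The wrist camera is an equidistant fisheye: a pixel r from the principal point sees the ray r / f radians off the axis. A picture is of the moment at which its call begins: read the wrist's pose just before it. camera_info takes no time and is no camera call.
- r.close_job(): hands the job in, once; it reports no verdict.
The state is a dict: "time_s": time; "joints": joint angles; "qd": joint speeds; "joint_torque": joint torques, N m; "tcp_pos": TCP position; "eef_rot": TCP orientation; "contact_force": force on the tool from outside, world axes, zero at the start; "moment": the same for the moment, N m; "gripper_width": finger opening in m.
Only numpy, scipy, OpenCV 4.12 (cv2) and the standard library are available. Lean on these libraries where they do the work, as an engineer would, in place of code of your own. Each camera call takes 0.05 s, during which the arm holds its last target.

## Working session

There is one attempt and no reset: what is moved stays moved. The work goes in short steps, Python scripts to look and compute and a tool call to move; the robot and the scene stay as the last step left them, time stands still between calls to the robot, and variables do not carry over. Pictures are saved under pics/ and viewed, and the job is handed in when it is done.

Besides the shell and the picture viewer there is one more tool, called by a JSON object that holds its "method" and its "body", one argument or row to a line. apply_moves: Moves the arm, as the interface text tells. Its arguments: {"type":"object","properties":{"deltas":{"type":"array","items":{"type":"object","properties":{"tx":{"type":"number"},"ty":{"type":"number"},"tz":{"type":"number"},"turn":{"type":"number"},"gripper":{"type":"number"}}}},"newtons":{"type":"number"}},"required":["deltas"]}

```bash
mkdir -p pics
cat > h.py <<'E'
import numpy as np, cv2
from plant import r, capture, camera_info
from scipy.spatial.transform import Rotation as R
def cam(n):
    i=camera_info(n); return i
def shot(n,f):
    p,d=capture(n); cv2.imwrite('pics/%s.png'%f,p[:,:,::-1]); np.save('pics/%s.npy'%f,d); np.save('pics/%s_rgb.npy'%f,p); return p,d
E
python3 - <<'E'
from h import *
print(r.get_state())
for n in('side','top','wrist'): print(n,camera_info(n))
shot('side','s0');shot('top','t0')
E
```

```text
{'time_s': 0.0, 'joints': array([ 8.25697149e+01,  2.05916591e+01,  6.34261545e-01, -1.98871768e-02,
       -7.01392001e+01, -1.65050503e+01]), 'qd': array([ 0.03538625,  0.03884856,  0.15414336, -0.07635332, -0.02544956,
        0.03704683]), 'joint_torque': array([-6.58156641e-04, -5.82721889e+01,  2.93062556e+01,  6.99729234e+00,
        6.75067960e-03, -1.48849299e-04]), 'tcp_pos': array([0.27368512, 0.61643394, 0.20512467]), 'eef_rot': array([-8.99020710e+01,  9.52103440e-03,  1.56057901e+02]), 'contact_force': array([-0.22617616, -0.26497135,  0.24284154]), 'moment': array([ 0.00620014,  0.04025396, -0.00214426]), 'gripper_width': 0.08765150616761999}
side {'K': array([[499.6826445 ,   0.        , 252.34264095],
       [  0.        , 499.6826445 , 193.69425935],
       [  0.        ,   0.        ,   1.        ]]), 'eye': array([0.68813643, 0.8641839 , 1.40445655]), 'orientation': array([ 32.49396162,   0.28415609, 165.73600945])}
top {'K': array([[435.32039836,   0.        , 250.00192387],
       [  0.        , 435.32039836, 190.31181776],
       [  0.        ,   0.        ,   1.        ]]), 'eye': array([0.37400925, 0.02924211, 1.27566841]), 'orientation': array([  4.59075503,   0.90065629, -91.51471387])}
wrist {'K': array([[297.31863964,   0.        , 258.60394622],
       [  0.        , 297.31863964, 189.87647746],
       [  0.        ,   0.        ,   1.        ]]), 'tool_from_camera': array([[ 9.94499352e-04, -9.68498533e-01, -2.49017274e-01,
        -6.66524281e-02],
       [-7.29120244e-04,  2.49016628e-01, -9.68498935e-01,
        -1.77909714e-01],
       [ 9.99999240e-01,  1.14473510e-03, -4.58505011e-04,
        -6.57565525e-04],
       [ 0.00000000e+00,  0.00000000e+00,  0.00000000e+00,
         1.00000000e+00]])}
```

View pics/s0.png

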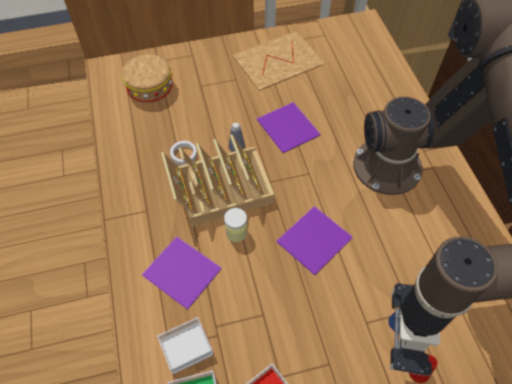

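View pics/t0.png

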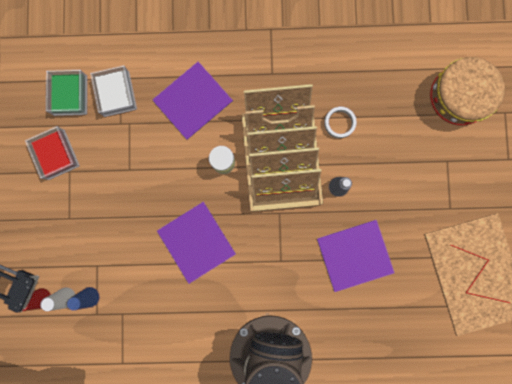

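Run:
```python
import cv2
a=cv2.imread('pics/t0.png')[70:225,200:370];cv2.imwrite('pics/t0z.png',cv2.resize(a,None,fx=3.8,fy=3.8,interpolation=cv2.INTER_CUBIC))
a=cv2.imread('pics/s0.png')[110:250,140:300];cv2.imwrite('pics/s0z.png',cv2.resize(a,None,fx=4,fy=4,interpolation=cv2.INTER_CUBIC))
```

```text
(no output)
```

View pics/t0z.png

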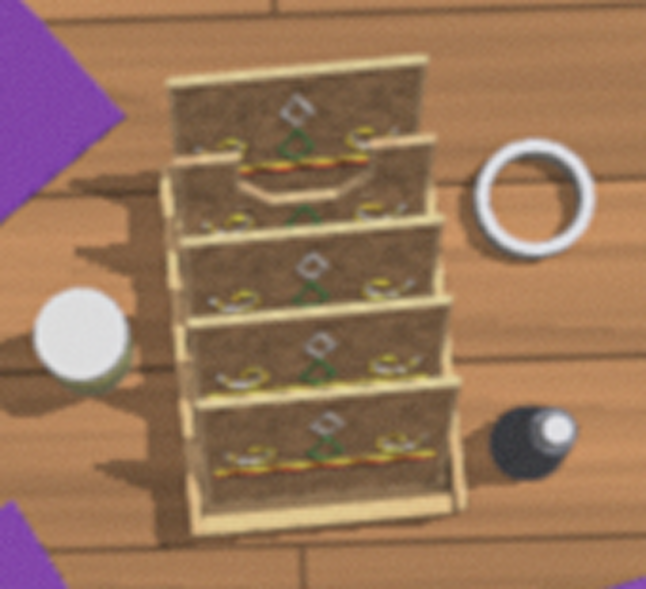

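View pics/s0z.png

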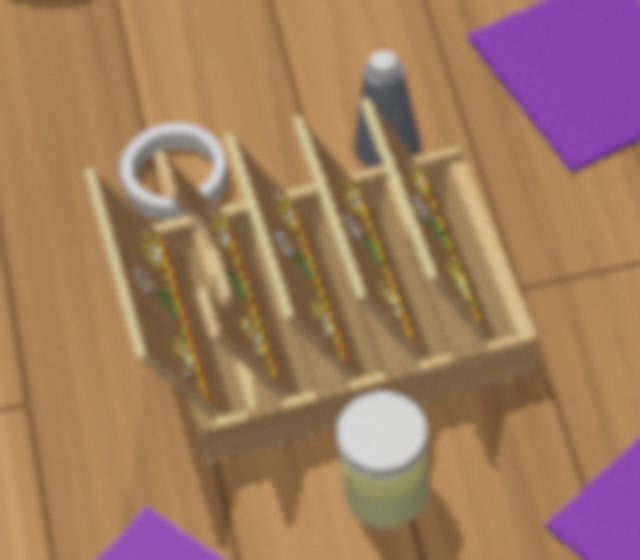

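```bash
cat >> h.py <<'E'
def unproj(n,uv,z):
    i=camera_info(n);K=i['K'];Rm=R.from_euler('xyz',i['orientation'],degrees=True).as_matrix()
    uv=np.atleast_2d(uv).astype(float)
    d=np.c_[(uv[:,0]-K[0,2])/K[0,0],-(uv[:,1]-K[1,2])/K[1,1],-np.ones(len(uv))]@Rm.T
    return i['eye']+d*((z-i['eye'][2])/d[:,2])[:,None]
E
python3 - <<'E'
from h import *
z=np.array([[200,405],[460,380],[190,325],[450,300],[182,243],[442,218],[175,163],[435,138],[170,85],[427,60]])
P=unproj('top',z/3.8+[200,70],.165)
for a,b in P.reshape(-1,2,3): print(a[:2],b[:2],'mid',(a+b)[:2]/2,'len',np.linalg.norm(a-b),'ang',np.degrees(np.arctan2(a[0]-b[0],-(a[1]-b[1]))))
s=np.array([[434,277],[365,100],[362,297],[298,118],[288,317],[230,137],[143,355],[90,172]])
P=unproj('side',s/4+[140,110],.165)
for a,b in P.reshape(-1,2,3): print('side',a[:2],b[:2],'mid',(a+b)[:2]/2,'len',np.linalg.norm(a-b))
# depth check
d=np.load('pics/t0.npy');i=camera_info('top')
for u,v in z: 
  x,y=u/3.8+200,v/3.8+70; print(d[int(y)-1:int(y)+2,int(x)-1:int(x)+2].min(),end=' ')
s=r.get_state();print(R.from_euler('xyz',s['eef_rot'],degrees=True).as_matrix().round(3))
E
```

```text
[0.4987875  0.03665789] [ 0.51079542 -0.13909135] mid [ 0.50479146 -0.05121673] len 0.17615897567994485 ang -176.09138986031581
[0.55351249 0.04196708] [ 0.56549882 -0.13449175] mid [ 0.55950565 -0.04626234] len 0.17686546601197237 ang -176.1140349158874
[0.61001671 0.04592187] [ 0.62197995 -0.13126449] mid [ 0.61599833 -0.04267131] len 0.1775897605273527 ang -176.13737328582317
[0.66557422 0.04926152] [ 0.67751411 -0.12863833] mid [ 0.67154417 -0.03968841] len 0.1783000693336837 ang -176.160305441124
[0.720134   0.05129143] [ 0.73211499 -0.12525439] mid [ 0.7261245  -0.03698148] len 0.17695189567793296 ang -176.1176703326447
side [0.4980893  0.04495906] [ 0.51001225 -0.13361138] mid [ 0.50405077 -0.04432616] len 0.17896803883949838
side [0.55434988 0.04902433] [ 0.56537351 -0.12909864] mid [ 0.55986169 -0.04003715] len 0.17846375907909034
side [0.61134634 0.05266985] [ 0.62102874 -0.12385799] mid [ 0.61618754 -0.03559407] len 0.17679318205397954
side [0.72083547 0.05867035] [ 0.73283959 -0.11723736] mid [ 0.72683753 -0.0292835 ] len 0.17631682065370333
1.1204281 1.1157818 1.1219298 1.1222794 1.1275038 1.1282363 1.1321732 1.1284957 1.1369343 1.1350543 [[-0.914 -0.    -0.406]
 [ 0.406 -0.001 -0.914]
 [-0.    -1.     0.001]]
```

{"method": "apply_moves", "body": {
  "deltas": [
    {"tx": -0.02, "tz": 0.02, "ty": -0.02, "turn": -0.097, "gripper": 0.0},
    {"tx": -0.045, "tz": 0.045, "ty": -0.04, "turn": -0.194, "gripper": 0.0},
    {"tx": -0.073, "tz": 0.073, "ty": -0.06, "turn": -0.291, "gripper": 0.0},
    {"tx": -0.103, "tz": 0.103, "ty": -0.06, "turn": -0.388, "gripper": 0.0},
    {"tx": -0.133, "tz": 0.133, "ty": -0.06, "turn": -0.486, "gripper": 0.0}
  ]
}}

```text
time_s: 0.6
tcp_pos: [0.3418, 0.44, 0.2664]
eef_rot: [-90.0, 0.0, -175.8]
contact_force: [0.7, 0.7, -0.7]
gripper_width: 0.0532
```

{"method": "apply_moves", "body": {
  "deltas": [
    {"tx": -0.013, "tz": 0.042},
    {"tx": -0.026, "tz": 0.084},
    {"tx": -0.039, "tz": 0.126},
    {"tx": -0.052, "tz": 0.168},
    {"tx": -0.065, "tz": 0.21}
  ]
}}

```text
invalid input at $.deltas[0]: expected keys tx, ty, tz, turn, gripper
```

{"method": "apply_moves", "body": {
  "deltas": [
    {"tx": -0.013, "tz": 0.042},
    {"tx": -0.026, "tz": 0.084},
    {"tx": -0.039, "tz": 0.126},
    {"tx": -0.052, "tz": 0.168},
    {"tx": -0.065, "tz": 0.21}
  ]
}}

```text
invalid input at $.deltas[0]: expected keys tx, ty, tz, turn, gripper
```

{"method": "apply_moves", "body": {
  "deltas": [
    {"tx": -0.013, "ty": 0, "tz": 0.042, "turn": 0, "gripper": 0},
    {"tx": -0.026, "ty": 0, "tz": 0.084, "turn": 0, "gripper": 0},
    {"tx": -0.039, "ty": 0, "tz": 0.126, "turn": 0, "gripper": 0},
    {"tx": -0.052, "ty": 0, "tz": 0.168, "turn": 0, "gripper": 0},
    {"tx": -0.065, "ty": 0, "tz": 0.21, "turn": 0, "gripper": 0}
  ]
}}

```text
time_s: 1.1
tcp_pos: [0.4207, 0.2345, 0.266]
eef_rot: [-90.0, -0.0, -176.1]
contact_force: [1.4, 0.5, -1.0]
gripper_width: 0.0133
```

{"method": "apply_moves", "body": {
  "deltas": [
    {"tx": -0.013, "ty": 0, "tz": 0.042, "turn": 0, "gripper": 0},
    {"tx": -0.026, "ty": 0, "tz": 0.084, "turn": 0, "gripper": 0},
    {"tx": -0.039, "ty": 0, "tz": 0.126, "turn": 0, "gripper": 0},
    {"tx": -0.052, "ty": 0, "tz": 0.168, "turn": 0, "gripper": 0},
    {"tx": -0.065, "ty": 0, "tz": 0.21, "turn": 0, "gripper": 0}
  ]
}}

```text
time_s: 1.6
tcp_pos: [0.4999, 0.0294, 0.266]
eef_rot: [-90.0, 0.0, -176.1]
contact_force: [0.3, 0.4, 1.0]
gripper_width: 0.0005
```

{"method": "apply_moves", "body": {
  "deltas": [
    {"tx": -0.01, "ty": 0, "tz": 0.03, "turn": 0, "gripper": 0},
    {"tx": -0.018, "ty": 0, "tz": 0.055, "turn": 0, "gripper": 0},
    {"tx": -0.023, "ty": 0, "tz": 0.07, "turn": 0, "gripper": 0},
    {"tx": -0.023, "ty": 0, "tz": 0.07, "turn": 0, "gripper": 0},
    {"tx": -0.023, "ty": 0, "tz": 0.07, "turn": 0, "gripper": 0}
  ]
}}

```text
time_s: 2.1
tcp_pos: [0.5272, -0.0372, 0.2656]
eef_rot: [-90.0, -0.1, -176.2]
contact_force: [-0.2, -0.2, -0.3]
gripper_width: 0.0004
```

Run:
```python
from h import *
print(r.get_state()['tcp_pos'],r.get_state()['joints'])
for n,f in(('wrist','w1'),('side','s1')): 
  p,d=shot(n,f)
a=p[90:250,130:330]
cv2.imwrite('pics/s1z.png',cv2.resize(a[:,:,::-1],None,fx=3.6,fy=3.6,interpolation=cv2.INTER_CUBIC))
```

```text
[ 0.52720819 -0.03721202  0.26562002] [ 1.72288473e+01  4.68498650e+00 -1.21387306e+01 -1.56833395e-02
 -7.32265265e+01  7.66221259e+01]
```

View pics/w1.png

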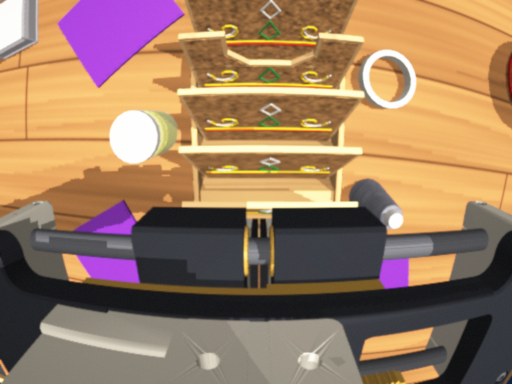

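View pics/s1z.png

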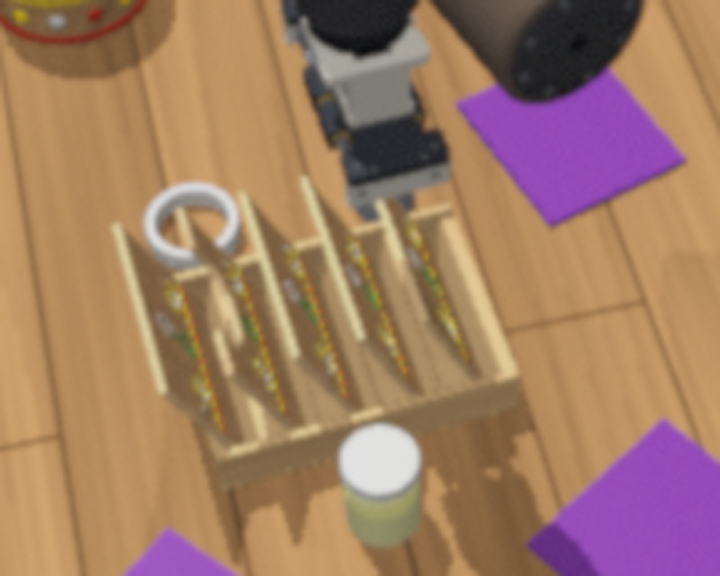

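```bash
cat >> h.py <<'E'
def wun(uv,z,s):
    i=camera_info('wrist');K=i['K'];T=i['tool_from_camera'];Rt=R.from_euler('xyz',s['eef_rot'],degrees=True).as_matrix()
    uv=np.atleast_2d(uv).astype(float);a=(uv[:,0]-K[0,2])/K[0,0];b=(uv[:,1]-K[1,2])/K[1,1];t=np.hypot(a,b)
    k=np.sin(t)/t; d=np.c_[a*k,-b*k,-np.cos(t)]@T[:3,:3].T@Rt.T
    e=s['tcp_pos']+Rt@T[:3,3]
    return e+d*((z-e[2])/d[:,2])[:,None]
E
python3 - <<'E'
from h import *
s=r.get_state()
print(wun([[183,205],[357,205],[181,151],[360,152],[179,94],[363,94]],.165,s))
E
```

```text
[[ 0.50153622  0.03833855  0.165     ]
 [ 0.5131971  -0.13760495  0.165     ]
 [ 0.55585931  0.0408644   0.165     ]
 [ 0.56727361 -0.13291871  0.165     ]
 [ 0.61067439  0.04510326  0.165     ]
 [ 0.6241943  -0.13018728  0.165     ]]
```

{"method": "apply_moves", "body": {
  "deltas": [
    {"tx": -0.002, "ty": 0.02, "tz": 0.008, "turn": 0, "gripper": 0},
    {"tx": -0.002, "ty": 0.05, "tz": 0.008, "turn": 0, "gripper": 0},
    {"tx": -0.002, "ty": 0.08, "tz": 0.008, "turn": 0, "gripper": 0},
    {"tx": -0.002, "ty": 0.1, "tz": 0.008, "turn": 0, "gripper": 0},
    {"tx": -0.002, "ty": 0.11, "tz": 0.008, "turn": 0, "gripper": 0}
  ]
}}

```text
time_s: 2.7
tcp_pos: [0.5288, -0.0442, 0.1543]
eef_rot: [-90.0, -0.1, -176.0]
contact_force: [0.5, 0.3, 0.1]
gripper_width: 0.0007
```

{"method": "apply_moves", "body": {
  "deltas": [
    {"tx": 0.01, "ty": 0, "tz": 0, "turn": 0, "gripper": 0},
    {"tx": 0.02, "ty": 0, "tz": 0, "turn": 0, "gripper": 0},
    {"tx": 0.03, "ty": 0, "tz": 0, "turn": 0, "gripper": 0},
    {"tx": 0.04, "ty": 0, "tz": 0, "turn": 0, "gripper": 0},
    {"tx": 0.05, "ty": 0, "tz": 0, "turn": 0, "gripper": 0}
  ]
}}

```text
time_s: 3.2
tcp_pos: [0.4795, -0.0483, 0.1569]
eef_rot: [-90.0, 0.1, -176.1]
contact_force: [-0.1, 0.2, -0.7]
gripper_width: 0.0004
```

{"method": "apply_moves", "body": {
  "deltas": [
    {"tx": 0.007, "ty": 0, "tz": 0, "turn": 0, "gripper": 0},
    {"tx": 0.014, "ty": 0, "tz": 0, "turn": 0, "gripper": 0},
    {"tx": 0.02, "ty": 0, "tz": 0, "turn": 0, "gripper": 0},
    {"tx": 0.027, "ty": 0, "tz": 0, "turn": 0, "gripper": 0},
    {"tx": 0.033, "ty": 0, "tz": 0, "turn": 0, "gripper": 0}
  ]
}}

```text
time_s: 3.7
tcp_pos: [0.4467, -0.0506, 0.156]
eef_rot: [-90.0, -0.0, -176.1]
contact_force: [0.8, -0.3, 0.7]
gripper_width: 0.0005
```

```bash
cat >> h.py <<'E'
def look(k):
    s=r.get_state(); print(s['time_s'],s['tcp_pos'],s['contact_force'])
    shot('wrist','w'+k); p,d=shot('side','s'+k)
    cv2.imwrite('pics/s%sz.png'%k,cv2.resize(p[90:250,130:330,::-1],None,fx=3.6,fy=3.6,interpolation=cv2.INTER_CUBIC))
E
python3 -c "from h import *;look('2')"
```

```text
3.7 [ 0.44671681 -0.05062057  0.15597563] [ 0.76809506 -0.29379655  0.66100078]
```

View pics/s2z.png

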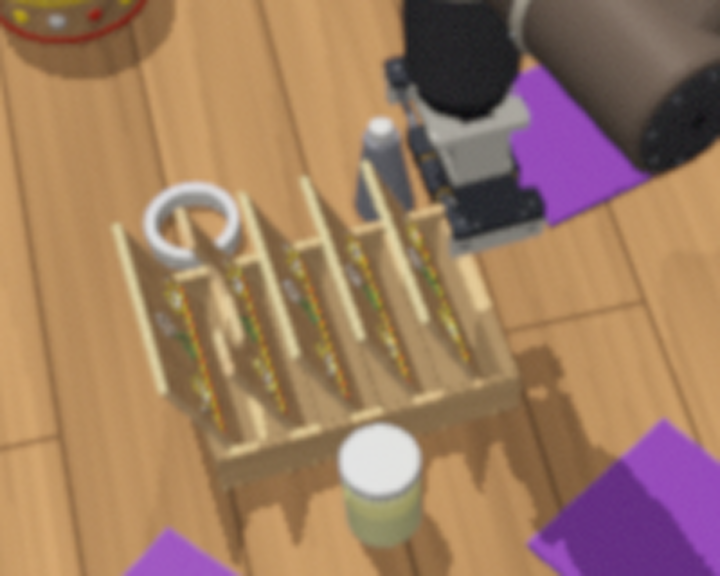

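View pics/w2.png

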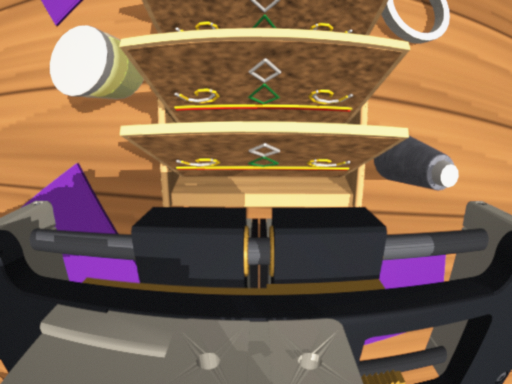

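Run:
```python
from h import *
s=r.get_state();print(s['tcp_pos'],s['contact_force'])
print(wun([[120,130],[408,133],[122,41],[410,44]],.165,s))
for f in ('s1','s2'):
  d=np.load(f'pics/{f}.npy');i=camera_info('side');K=i['K'];Rm=R.from_euler('xyz',i['orientation'],degrees=True).as_matrix()
  v,u=np.mgrid[0:384,0:512];D=d
  P=np.stack([(u-K[0,2])/K[0,0]*D,-(v-K[1,2])/K[1,1]*D,-D],-1)@Rm.T+i['eye']
  m=(D>0)&(P[...,0]>.35)&(P[...,0]<.75)&(P[...,1]<.08)&(P[...,1]>-.16)
  for z in np.arange(.12,.32,.02):
    q=m&(P[...,2]>z-.005)&(P[...,2]<z+.005)
    print(f,round(z,2),q.sum(),np.percentile(P[q][:,0],[0,10,50,90,100]).round(3) if q.sum() else '')
p=np.load('pics/s2_rgb.npy');cv2.imwrite('pics/s2zz.png',cv2.resize(p[90:210,210:310,::-1],None,fx=6,fy=5,interpolation=cv2.INTER_CUBIC))
```

```text
[ 0.44653725 -0.05061605  0.15608849] [ 0.49742685 -0.33960395  0.74461933]
[[ 0.50176851  0.03814866  0.165     ]
 [ 0.51224992 -0.13810399  0.165     ]
 [ 0.55714262  0.04017259  0.165     ]
 [ 0.56863358 -0.13526699  0.165     ]]
s1 0.12 220 [0.479 0.485 0.601 0.709 0.716]
s1 0.14 202 [0.486 0.494 0.609 0.717 0.724]
s1 0.16 474 [0.495 0.503 0.615 0.728 0.736]
s1 0.18 0 
s1 0.2 0 
s1 0.22 0 
s1 0.24 0 
s1 0.26 0 
s1 0.28 0 
s1 0.3 1 [0.537 0.537 0.537 0.537 0.537]
s2 0.12 210 [0.477 0.489 0.646 0.709 0.717]
s2 0.14 208 [0.486 0.494 0.61  0.718 0.724]
s2 0.16 513 [0.494 0.505 0.614 0.727 0.736]
s2 0.18 0 
s2 0.2 0 
s2 0.22 1 [0.455 0.455 0.455 0.455 0.455]
s2 0.24 10 [0.404 0.415 0.456 0.486 0.487]
s2 0.26 132 [0.403 0.414 0.474 0.481 0.489]
s2 0.28 176 [0.402 0.413 0.449 0.478 0.489]
s2 0.3 46 [0.419 0.424 0.446 0.465 0.466]
```

View pics/s2zz.png

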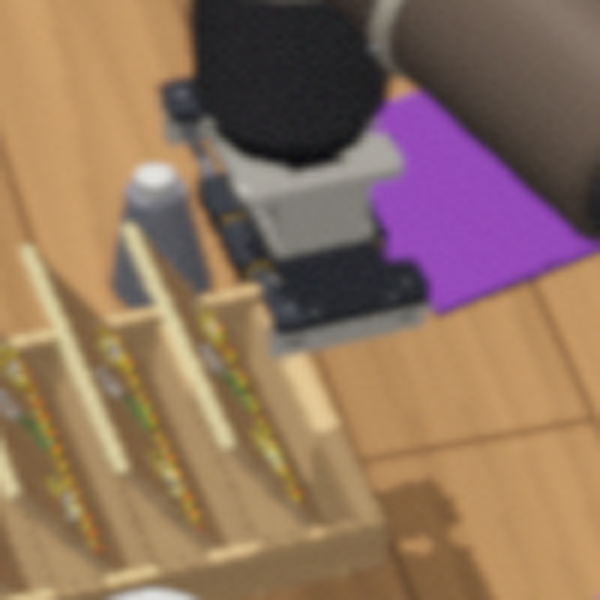

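Run:
```python
from h import *
i=camera_info('wrist');K=i['K'];T=np.linalg.inv(i['tool_from_camera'])
for x in(-.0095,.0095):
 for y in(-.08,-.045,-.02,0,.017,.04):
  p=T@[x,y,0,1]; a=np.array([p[0],-p[1],-p[2]]);t=np.arctan2(np.hypot(a[0],a[1]),a[2]);h=np.hypot(a[0],a[1])
  print(x,y,(K[0,0]*t*a[:2]/h+K[:2,2]).round(1))
d=np.load('pics/w2.npy');print(d[190:260:6,[200,230,250,262,280,320]].round(3))
a=cv2.imread('pics/w2.png')[180:300,180:340];cv2.imwrite('pics/w2z.png',cv2.resize(a,None,fx=4.8,fy=4.8,interpolation=cv2.INTER_CUBIC))
```

```text
-0.0095 -0.08 [260.  272.7]
-0.0095 -0.045 [259.6 236.3]
-0.0095 -0.02 [259.5 218.7]
-0.0095 0 [259.4 207.8]
-0.0095 0.017 [259.3 200.2]
-0.0095 0.04 [259.2 191.6]
0.0095 -0.08 [259.9 312.1]
0.0095 -0.045 [259.6 270.2]
0.0095 -0.02 [259.5 249. ]
0.0095 0 [259.4 235.6]
0.0095 0.017 [259.3 226.1]
0.0095 0.04 [259.3 215.3]
[[0.304 0.302 0.302 0.303 0.304 0.303]
 [0.3   0.299 0.299 0.298 0.298 0.301]
 [0.3   0.3   0.301 0.302 0.3   0.3  ]
 [0.09  0.09  0.351 0.351 0.09  0.09 ]
 [0.085 0.085 0.353 0.352 0.084 0.085]
 [0.08  0.08  0.159 0.164 0.079 0.08 ]
 [0.076 0.077 0.152 0.155 0.075 0.076]
 [0.074 0.073 0.151 0.146 0.074 0.075]
 [0.073 0.075 0.085 0.086 0.074 0.073]
 [0.074 0.075 0.082 0.082 0.075 0.074]
 [0.074 0.075 0.082 0.082 0.074 0.075]
 [0.076 0.075 0.082 0.082 0.074 0.075]]
```

View pics/w2z.png

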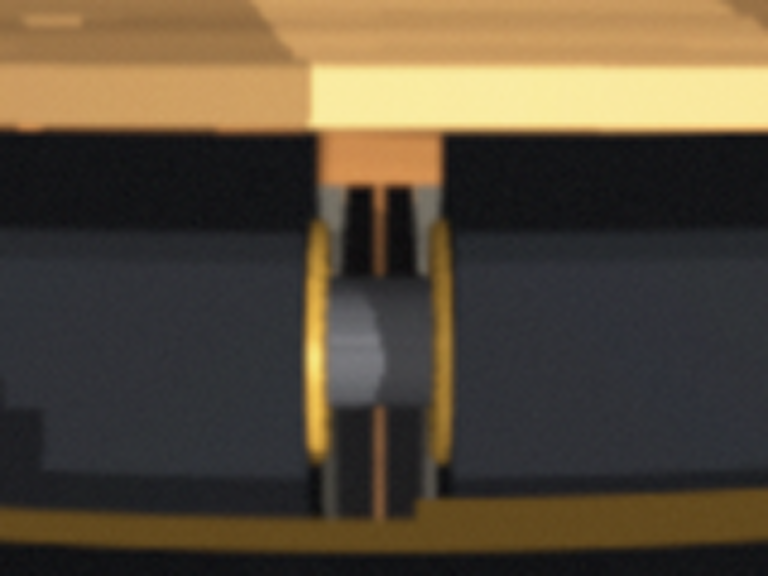

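{"method": "apply_moves", "body": {
  "deltas": [
    {"tx": 0, "ty": -0.02, "tz": 0, "turn": 0, "gripper": 0.0876},
    {"tx": 0, "ty": -0.05, "tz": 0, "turn": 0, "gripper": 0.0876},
    {"tx": 0, "ty": -0.08, "tz": 0, "turn": 0, "gripper": 0.0876},
    {"tx": 0, "ty": -0.1, "tz": 0, "turn": 0, "gripper": 0.0876},
    {"tx": 0, "ty": -0.1, "tz": 0, "turn": 0, "gripper": 0.0876}
  ]
}}

```text
time_s: 4.3
tcp_pos: [0.4491, -0.0504, 0.259]
eef_rot: [-90.0, 0.3, -176.1]
contact_force: [-0.2, -0.5, -0.8]
gripper_width: 0.0351
```

{"method": "apply_moves", "body": {
  "deltas": [
    {"tx": 0, "ty": 0, "tz": 0, "turn": 0, "gripper": 0.0876},
    {"tx": 0, "ty": 0, "tz": 0, "turn": 0, "gripper": 0.0876},
    {"tx": 0, "ty": 0, "tz": 0, "turn": 0, "gripper": 0.0876},
    {"tx": 0, "ty": 0, "tz": 0, "turn": 0, "gripper": 0.0876}
  ]
}}

```text
time_s: 4.7
tcp_pos: [0.447, -0.0506, 0.2554]
eef_rot: [-90.0, -0.1, -176.1]
contact_force: [0.2, -0.9, -0.5]
gripper_width: 0.0664
```

```bash
python3 -c "from h import *;look('3')"
```

```text
4.7 [ 0.4469826  -0.05062763  0.25539154] [ 0.16113609 -0.924542   -0.45111203]
```

View pics/w3.png

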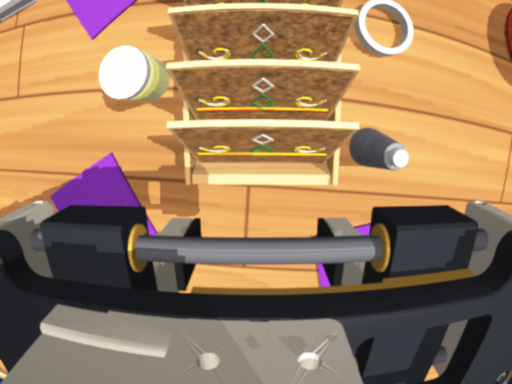

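View pics/s3z.png

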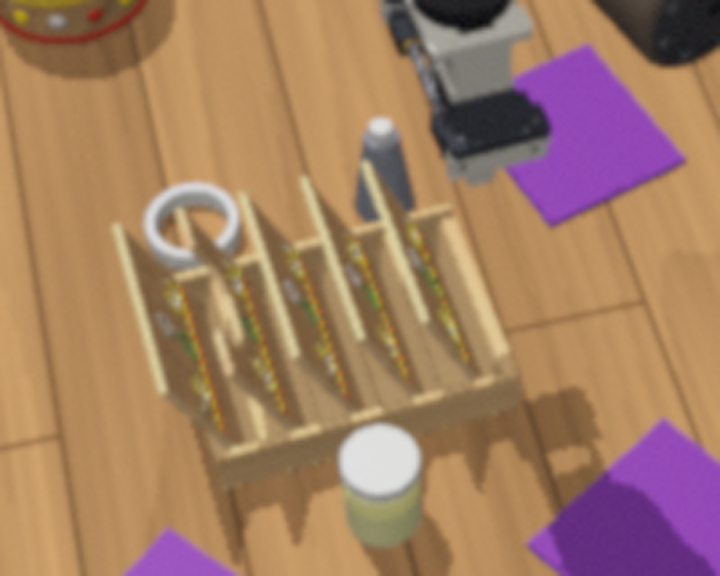

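Run:
```python
from h import *
d=np.load('pics/w3.npy');i=camera_info('wrist');K=i['K'];T=i['tool_from_camera']
v,u=np.mgrid[0:384,0:512];a=(u-K[0,2])/K[0,0];b=(v-K[1,2])/K[1,1];t=np.hypot(a,b);k=np.tan(t)/t
P=np.stack([a*k*d,-b*k*d,-d],-1)@T[:3,:3].T+T[:3,3]
m=(d>0)&(P[...,1]>-.12)&(P[...,1]<.05)&(v>200)
for y in np.arange(-.08,.05,.01):
  q=m&(abs(P[...,1]-y)<.005)
  if q.sum(): print(y.round(3),q.sum(),'x',P[q][:,0].min().round(3),P[q][:,0].max().round(3),'z',P[q][:,2].min().round(3),P[q][:,2].max().round(3))
for v0 in range(212,300,6): print(v0,[tuple(P[v0,c].round(3)) for c in(160,178,190)])
```

```text
-0.08 517 x -0.015 0.003 z -0.04 0.039
-0.07 782 x -0.01 0.009 z -0.038 0.037
-0.06 259 x -0.005 0.01 z -0.038 0.036
-0.05 338 x -0.012 0.01 z -0.051 0.05
-0.04 582 x -0.012 0.01 z -0.05 0.049
-0.03 450 x -0.012 -0.001 z -0.05 0.049
-0.02 137 x -0.011 0.001 z -0.048 0.047
212 [(np.float64(0.081), np.float64(0.256), np.float64(-0.158)), (np.float64(0.081), np.float64(0.256), np.float64(-0.128)), (np.float64(0.081), np.float64(0.256), np.float64(-0.108))]
218 [(np.float64(0.091), np.float64(0.255), np.float64(-0.159)), (np.float64(-0.011), np.float64(-0.024), np.float64(-0.046)), (np.float64(-0.012), np.float64(-0.025), np.float64(-0.039))]
224 [(np.float64(0.102), np.float64(0.256), np.float64(-0.16)), (np.float64(-0.012), np.float64(-0.035), np.float64(-0.043)), (np.float64(-0.01), np.float64(-0.03), np.float64(-0.038))]
230 [(np.float64(0.113), np.float64(0.257), np.float64(-0.162)), (np.float64(-0.011), np.float64(-0.043), np.float64(-0.041)), (np.float64(-0.01), np.float64(-0.04), np.float64(-0.036))]
236 [(np.float64(-0.032), np.float64(-0.099), np.float64(-0.03)), (np.float64(-0
[... 1297 characters left out ...]
oat64(-0.038)), (np.float64(0.003), np.float64(-0.066), np.float64(-0.037)), (np.float64(0.009), np.float64(-0.055), np.float64(-0.034))]
284 [(np.float64(-0.007), np.float64(-0.086), np.float64(-0.038)), (np.float64(0.006), np.float64(-0.065), np.float64(-0.037)), (np.float64(0.214), np.float64(0.256), np.float64(-0.12))]
290 [(np.float64(-0.005), np.float64(-0.087), np.float64(-0.038)), (np.float64(0.008), np.float64(-0.067), np.float64(-0.037)), (np.float64(0.227), np.float64(0.257), np.float64(-0.122))]
296 [(np.float64(-0.026), np.float64(-0.121), np.float64(-0.024)), (np.float64(-0.026), np.float64(-0.12), np.float64(-0.02)), (np.float64(-0.026), np.float64(-0.12), np.float64(-0.017))]
```

{"method": "apply_moves", "body": {
  "deltas": [
    {"tx": -0.02, "ty": 0, "tz": 0, "turn": 0, "gripper": 0.06},
    {"tx": -0.045, "ty": 0, "tz": 0, "turn": 0, "gripper": 0.06},
    {"tx": -0.07, "ty": 0, "tz": 0, "turn": 0, "gripper": 0.06},
    {"tx": -0.082, "ty": 0, "tz": 0, "turn": 0, "gripper": 0.06},
    {"tx": -0.082, "ty": 0, "tz": 0, "turn": 0, "gripper": 0.06}
  ]
}}

```text
time_s: 5.3
tcp_pos: [0.5298, -0.0449, 0.255]
eef_rot: [-90.0, -0.1, -176.1]
contact_force: [0.0, 0.1, 0.0]
gripper_width: 0.0607
```

{"method": "apply_moves", "body": {
  "deltas": [
    {"tx": 0, "ty": 0.03, "tz": 0, "turn": 0, "gripper": 0.06},
    {"tx": 0, "ty": 0.06, "tz": 0, "turn": 0, "gripper": 0.06},
    {"tx": 0, "ty": 0.085, "tz": 0, "turn": 0, "gripper": 0.06},
    {"tx": 0, "ty": 0.1, "tz": 0, "turn": 0, "gripper": 0.06},
    {"tx": 0, "ty": 0.1, "tz": 0, "turn": 0, "gripper": 0.06}
  ]
}}

```text
time_s: 5.8
tcp_pos: [0.5267, -0.0453, 0.1541]
eef_rot: [-90.0, -0.2, -176.1]
contact_force: [0.1, -0.3, 0.6]
gripper_width: 0.0599
```

```bash
python3 -c "from h import *;look('4')"
```

```text
5.8 [ 0.52671821 -0.04527676  0.15412105] [ 0.11834425 -0.26525703  0.56012743]
```

View pics/w4.png

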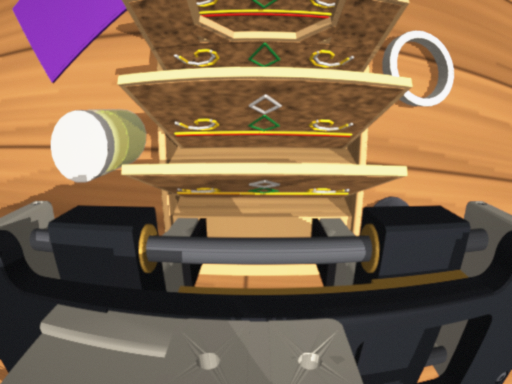

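View pics/s4z.png

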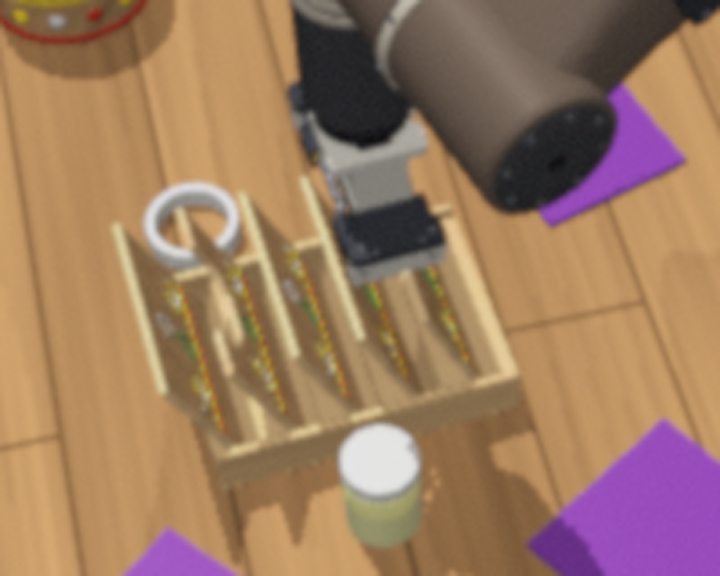

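{"method": "apply_moves", "body": {
  "deltas": [
    {"tx": 0, "ty": 0.01, "tz": 0, "turn": 0, "gripper": 0.06},
    {"tx": 0, "ty": 0.02, "tz": 0, "turn": 0, "gripper": 0.06},
    {"tx": 0, "ty": 0.03, "tz": 0, "turn": 0, "gripper": 0.06},
    {"tx": 0, "ty": 0.036, "tz": 0, "turn": 0, "gripper": 0.06},
    {"tx": 0, "ty": 0.036, "tz": 0, "turn": 0, "gripper": 0.06}
  ]
}}

```text
time_s: 6.4
tcp_pos: [0.5283, -0.0451, 0.1188]
eef_rot: [-90.0, -0.1, -176.1]
contact_force: [-0.5, 0.1, -0.3]
gripper_width: 0.0599
```

```bash
python3 -c "from h import *;look('5')"
```

```text
6.4 [ 0.5283147  -0.04511139  0.11882217] [-0.52461274  0.0882242  -0.30667259]
```

View pics/s5z.png

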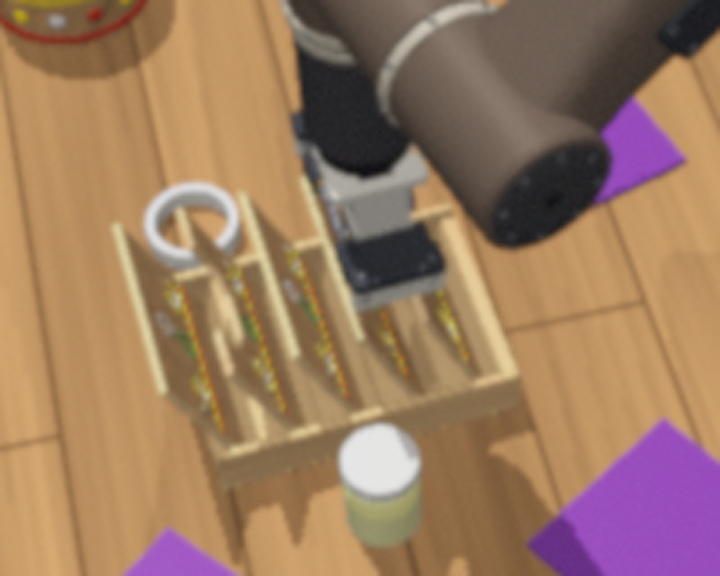

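View pics/w5.png

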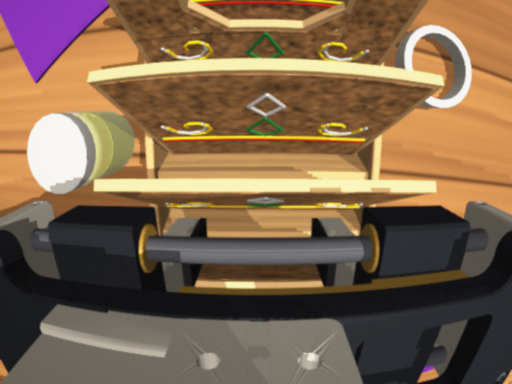

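{"method": "apply_moves", "body": {
  "deltas": [
    {"tx": 0.01, "ty": 0, "tz": 0, "turn": 0, "gripper": 0.06},
    {"tx": 0.02, "ty": 0, "tz": 0, "turn": 0, "gripper": 0.06},
    {"tx": 0.03, "ty": 0, "tz": 0, "turn": 0, "gripper": 0.06},
    {"tx": 0.04, "ty": 0, "tz": 0, "turn": 0, "gripper": 0.06},
    {"tx": 0.05, "ty": 0, "tz": 0, "turn": 0, "gripper": 0.06}
  ]
}}

```text
time_s: 7.0
tcp_pos: [0.4781, -0.0484, 0.1203]
eef_rot: [-90.0, 0.0, -176.1]
contact_force: [-1.0, -0.5, 0.0]
gripper_width: 0.06
```

{"method": "apply_moves", "body": {
  "deltas": [
    {"tx": 0.008, "ty": 0, "tz": 0, "turn": 0, "gripper": 0.06},
    {"tx": 0.016, "ty": 0, "tz": 0, "turn": 0, "gripper": 0.06},
    {"tx": 0.024, "ty": 0, "tz": 0, "turn": 0, "gripper": 0.06},
    {"tx": 0.032, "ty": 0, "tz": 0, "turn": 0, "gripper": 0.06},
    {"tx": 0.038, "ty": 0, "tz": 0, "turn": 0, "gripper": 0.06}
  ]
}}

```text
time_s: 7.5
tcp_pos: [0.4405, -0.051, 0.12]
eef_rot: [-90.0, -0.0, -176.1]
contact_force: [-0.4, -0.4, 0.0]
gripper_width: 0.06
```

```bash
python3 -c "from h import *;look('6')"
```

```text
7.5 [ 0.44050622 -0.05103889  0.12003306] [-0.44875294 -0.41325141  0.04152834]
```

View pics/s6z.png

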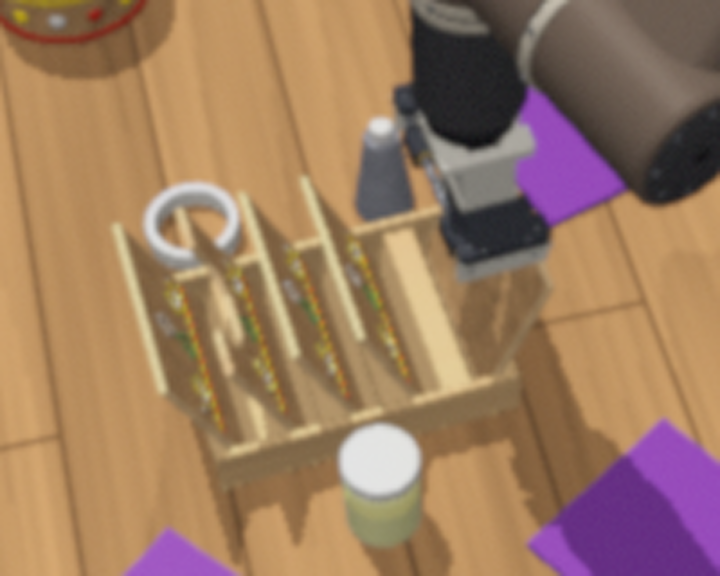

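View pics/w6.png

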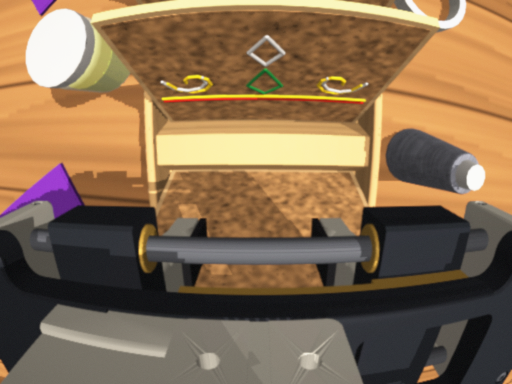

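{"method": "apply_moves", "body": {
  "deltas": [
    {"tx": 0, "ty": -0.03, "tz": 0, "turn": 0, "gripper": 0.06},
    {"tx": 0, "ty": -0.06, "tz": 0, "turn": 0, "gripper": 0.06},
    {"tx": -0.02, "ty": -0.09, "tz": 0, "turn": 0, "gripper": 0.06},
    {"tx": -0.055, "ty": -0.09, "tz": 0, "turn": 0, "gripper": 0.06},
    {"tx": -0.09, "ty": -0.09, "tz": 0, "turn": 0, "gripper": 0.06}
  ]
}}

```text
time_s: 8.1
tcp_pos: [0.5331, -0.0446, 0.2118]
eef_rot: [-90.0, 0.2, -176.1]
contact_force: [0.3, 0.9, -0.7]
gripper_width: 0.0599
```

{"method": "apply_moves", "body": {
  "deltas": [
    {"tx": -0.03, "ty": 0, "tz": 0, "turn": 0, "gripper": 0.06},
    {"tx": -0.054, "ty": 0, "tz": 0, "turn": 0, "gripper": 0.06},
    {"tx": -0.054, "ty": 0, "tz": 0, "turn": 0, "gripper": 0.06},
    {"tx": -0.054, "ty": 0, "tz": 0, "turn": 0, "gripper": 0.06}
  ]
}}

```text
time_s: 8.5
tcp_pos: [0.585, -0.0412, 0.2091]
eef_rot: [-90.0, -0.1, -176.1]
contact_force: [-0.4, 0.4, -0.3]
gripper_width: 0.0598
```

{"method": "apply_moves", "body": {
  "deltas": [
    {"tx": 0, "ty": 0.02, "tz": 0, "turn": 0, "gripper": 0.06},
    {"tx": 0, "ty": 0.045, "tz": 0, "turn": 0, "gripper": 0.06},
    {"tx": 0, "ty": 0.07, "tz": 0, "turn": 0, "gripper": 0.06},
    {"tx": 0, "ty": 0.09, "tz": 0, "turn": 0, "gripper": 0.06},
    {"tx": 0, "ty": 0.09, "tz": 0, "turn": 0, "gripper": 0.06}
  ]
}}

```text
time_s: 9.0
tcp_pos: [0.5823, -0.0414, 0.1177]
eef_rot: [-90.0, -0.3, -176.1]
contact_force: [-0.6, -0.8, -0.4]
gripper_width: 0.0599
```

```bash
python3 -c "from h import *;look('7')"
```

```text
9.0 [ 0.58226927 -0.04141946  0.11771015] [-0.64905283 -0.76441615 -0.4191191 ]
```

View pics/s7z.png

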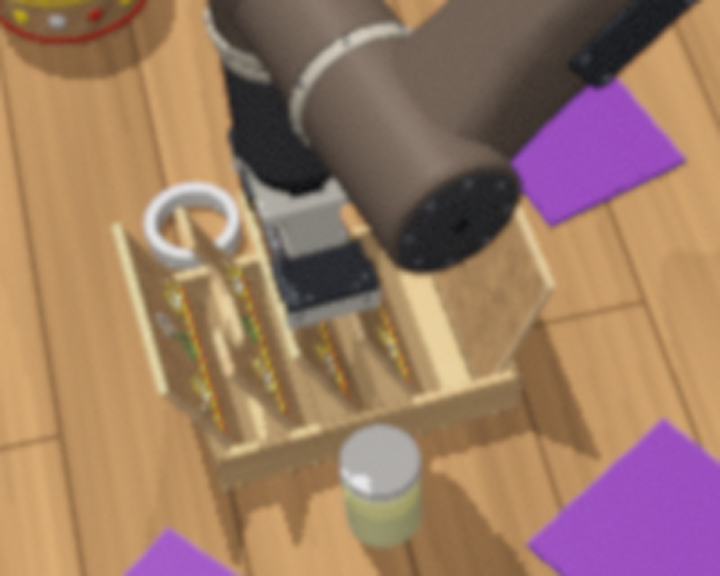

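View pics/w7.png

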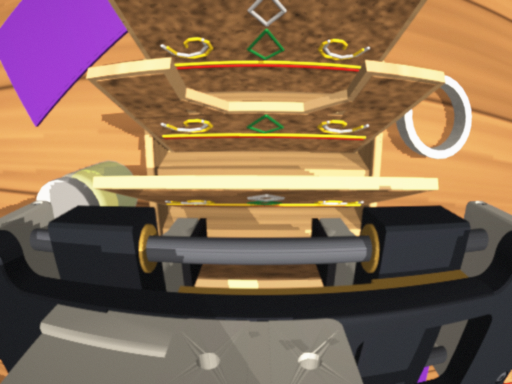

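{"method": "apply_moves", "body": {
  "deltas": [
    {"tx": 0.01, "ty": 0, "tz": 0, "turn": 0, "gripper": 0.06},
    {"tx": 0.02, "ty": 0, "tz": 0, "turn": 0, "gripper": 0.06},
    {"tx": 0.03, "ty": 0, "tz": 0, "turn": 0, "gripper": 0.06},
    {"tx": 0.04, "ty": 0, "tz": 0, "turn": 0, "gripper": 0.06},
    {"tx": 0.05, "ty": 0, "tz": 0, "turn": 0, "gripper": 0.06}
  ]
}}

```text
time_s: 9.6
tcp_pos: [0.5341, -0.0446, 0.1205]
eef_rot: [-90.0, 0.0, -176.1]
contact_force: [-0.8, -0.7, 0.5]
gripper_width: 0.0598
```

{"method": "apply_moves", "body": {
  "deltas": [
    {"tx": 0.008, "ty": 0, "tz": 0, "turn": 0, "gripper": 0.06},
    {"tx": 0.016, "ty": 0, "tz": 0, "turn": 0, "gripper": 0.06},
    {"tx": 0.024, "ty": 0, "tz": 0, "turn": 0, "gripper": 0.06},
    {"tx": 0.032, "ty": 0, "tz": 0, "turn": 0, "gripper": 0.06},
    {"tx": 0.037, "ty": 0, "tz": 0, "turn": 0, "gripper": 0.06}
  ]
}}

```text
time_s: 10.1
tcp_pos: [0.4973, -0.0471, 0.12]
eef_rot: [-90.0, -0.0, -176.1]
contact_force: [0.4, 0.5, 0.1]
gripper_width: 0.06
```

```bash
python3 -c "from h import *;look('8')"
```

```text
10.1 [ 0.49732688 -0.04713216  0.12002319] [0.37420877 0.49072878 0.08104376]
```

View pics/s8z.png

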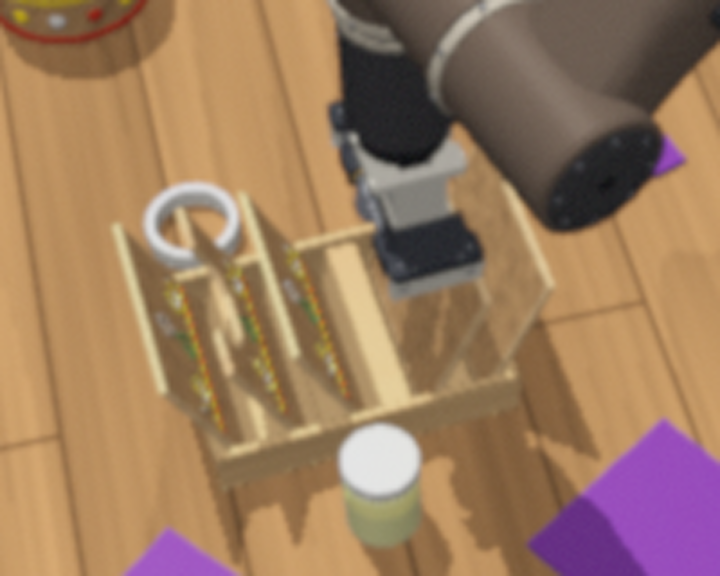

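View pics/w8.png

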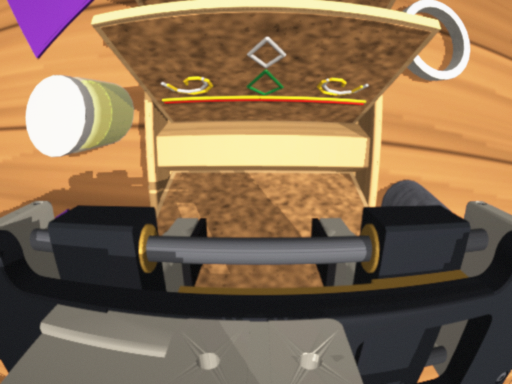

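Second board flipped. Third: go up, over to the gap between board 3 and the collar board (x ≈ 0.640), and repeat.

{"method": "apply_moves", "body": {
  "deltas": [
    {"tx": 0, "ty": -0.03, "tz": 0, "turn": 0, "gripper": 0.06},
    {"tx": 0, "ty": -0.06, "tz": 0, "turn": 0, "gripper": 0.06},
    {"tx": -0.02, "ty": -0.09, "tz": 0, "turn": 0, "gripper": 0.06},
    {"tx": -0.055, "ty": -0.09, "tz": 0, "turn": 0, "gripper": 0.06},
    {"tx": -0.09, "ty": -0.09, "tz": 0, "turn": 0, "gripper": 0.06}
  ]
}}

```text
time_s: 10.7
tcp_pos: [0.5899, -0.0407, 0.2119]
eef_rot: [-90.0, 0.2, -176.1]
contact_force: [0.2, 0.6, 0.4]
gripper_width: 0.0601
```

{"method": "apply_moves", "body": {
  "deltas": [
    {"tx": -0.03, "ty": 0, "tz": 0, "turn": 0, "gripper": 0.06},
    {"tx": -0.052, "ty": 0, "tz": 0, "turn": 0, "gripper": 0.06},
    {"tx": -0.052, "ty": 0, "tz": 0, "turn": 0, "gripper": 0.06},
    {"tx": -0.052, "ty": 0, "tz": 0, "turn": 0, "gripper": 0.06}
  ]
}}

```text
time_s: 11.1
tcp_pos: [0.6398, -0.0374, 0.2091]
eef_rot: [-90.0, -0.1, -176.1]
contact_force: [-1.0, 0.5, -0.7]
gripper_width: 0.0601
```

{"method": "apply_moves", "body": {
  "deltas": [
    {"tx": 0, "ty": 0.02, "tz": 0, "turn": 0, "gripper": 0.06},
    {"tx": 0, "ty": 0.045, "tz": 0, "turn": 0, "gripper": 0.06},
    {"tx": 0, "ty": 0.07, "tz": 0, "turn": 0, "gripper": 0.06},
    {"tx": 0, "ty": 0.09, "tz": 0, "turn": 0, "gripper": 0.06},
    {"tx": 0, "ty": 0.09, "tz": 0, "turn": 0, "gripper": 0.06}
  ]
}}

```text
time_s: 11.6
tcp_pos: [0.6371, -0.0376, 0.1175]
eef_rot: [-90.0, -0.3, -176.1]
contact_force: [-0.4, -0.0, 0.2]
gripper_width: 0.0597
```

```bash
python3 -c "from h import *;look('9')"
```

```text
11.6 [ 0.63710265 -0.03760833  0.11752067] [-0.37464585 -0.03068359  0.23335378]
```

View pics/w9.png

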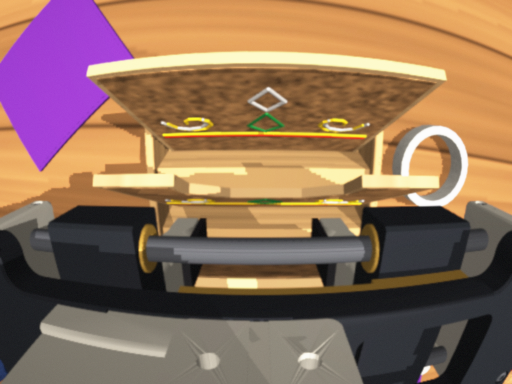

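Fingers are in front of the collar board (its notch is visible just beyond, row ~180), as in the earlier insertions.

{"method": "apply_moves", "body": {
  "deltas": [
    {"tx": 0.01, "ty": 0, "tz": 0, "turn": 0, "gripper": 0.06},
    {"tx": 0.02, "ty": 0, "tz": 0, "turn": 0, "gripper": 0.06},
    {"tx": 0.03, "ty": 0, "tz": 0, "turn": 0, "gripper": 0.06},
    {"tx": 0.04, "ty": 0, "tz": 0, "turn": 0, "gripper": 0.06},
    {"tx": 0.05, "ty": 0, "tz": 0, "turn": 0, "gripper": 0.06}
  ]
}}

```text
time_s: 12.2
tcp_pos: [0.5889, -0.0409, 0.1205]
eef_rot: [-90.0, 0.0, -176.1]
contact_force: [0.4, 0.5, -0.7]
gripper_width: 0.0602
```

{"method": "apply_moves", "body": {
  "deltas": [
    {"tx": 0.008, "ty": 0, "tz": 0, "turn": 0, "gripper": 0.06},
    {"tx": 0.016, "ty": 0, "tz": 0, "turn": 0, "gripper": 0.06},
    {"tx": 0.024, "ty": 0, "tz": 0, "turn": 0, "gripper": 0.06},
    {"tx": 0.032, "ty": 0, "tz": 0, "turn": 0, "gripper": 0.06},
    {"tx": 0.036, "ty": 0, "tz": 0, "turn": 0, "gripper": 0.06}
  ]
}}

```text
time_s: 12.7
tcp_pos: [0.5532, -0.0433, 0.12]
eef_rot: [-90.0, -0.0, -176.1]
contact_force: [0.1, -0.3, 0.1]
gripper_width: 0.0601
```

{"method": "apply_moves", "body": {
  "deltas": [
    {"tx": 0, "ty": -0.03, "tz": 0, "turn": 0, "gripper": 0.06},
    {"tx": 0, "ty": -0.06, "tz": 0, "turn": 0, "gripper": 0.06},
    {"tx": 0, "ty": -0.1, "tz": 0, "turn": 0, "gripper": 0.06},
    {"tx": 0, "ty": -0.14, "tz": 0, "turn": 0, "gripper": 0.06},
    {"tx": 0, "ty": -0.14, "tz": 0, "turn": 0, "gripper": 0.06}
  ]
}}

```text
time_s: 13.2
tcp_pos: [0.557, -0.0433, 0.2663]
eef_rot: [-90.0, 0.6, -176.1]
contact_force: [0.6, 0.7, 0.0]
gripper_width: 0.0602
```

{"method": "apply_moves", "body": {
  "deltas": [
    {"tx": 0, "ty": 0, "tz": -0.04, "turn": 0, "gripper": 0.06},
    {"tx": 0, "ty": 0, "tz": -0.08, "turn": 0, "gripper": 0.06},
    {"tx": 0, "ty": 0, "tz": -0.12, "turn": 0, "gripper": 0.06},
    {"tx": 0, "ty": 0, "tz": -0.16, "turn": 0, "gripper": 0.06},
    {"tx": 0, "ty": 0, "tz": -0.2, "turn": 0, "gripper": 0.06}
  ]
}}

```text
time_s: 13.7
tcp_pos: [0.54, 0.1578, 0.26]
eef_rot: [-90.0, 0.0, -176.1]
contact_force: [0.1, 0.1, 0.2]
gripper_width: 0.0599
```

{"method": "apply_moves", "body": {
  "deltas": [
    {"tx": 0, "ty": 0, "tz": -0.04, "turn": 0, "gripper": 0.06},
    {"tx": 0, "ty": 0, "tz": -0.08, "turn": 0, "gripper": 0.06},
    {"tx": 0, "ty": 0, "tz": -0.11, "turn": 0, "gripper": 0.06},
    {"tx": 0, "ty": 0, "tz": -0.11, "turn": 0, "gripper": 0.06},
    {"tx": 0, "ty": 0, "tz": -0.11, "turn": 0, "gripper": 0.06}
  ]
}}

```text
time_s: 14.2
tcp_pos: [0.5325, 0.2666, 0.2594]
eef_rot: [-90.0, -0.0, -176.0]
contact_force: [0.2, -0.5, -0.2]
gripper_width: 0.0598
```

Run:
```python
from h import *
look('10');p,d=shot('top','t10')
cv2.imwrite('pics/t10z.png',cv2.resize(p[70:225,200:370,::-1],None,fx=3.8,fy=3.8,interpolation=cv2.INTER_CUBIC))
```

```text
14.2 [0.5325458  0.26661144 0.25942314] [ 0.17702757 -0.53390179 -0.19110659]
```

View pics/s10z.png

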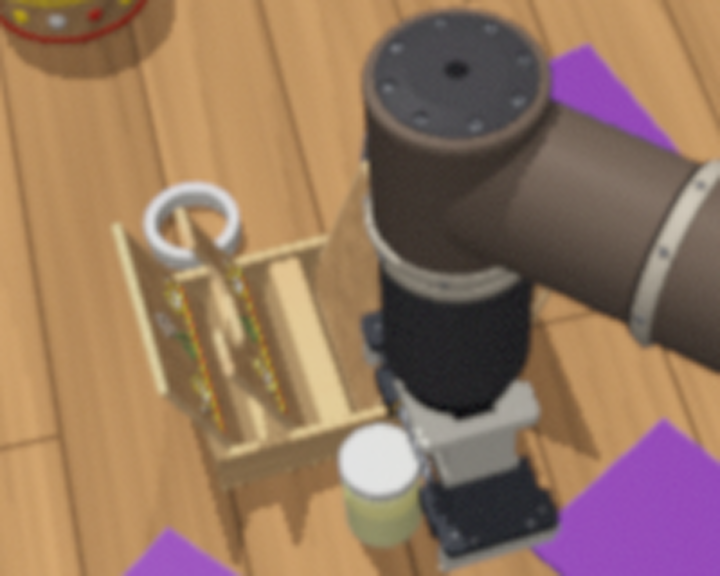

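View pics/t10z.png

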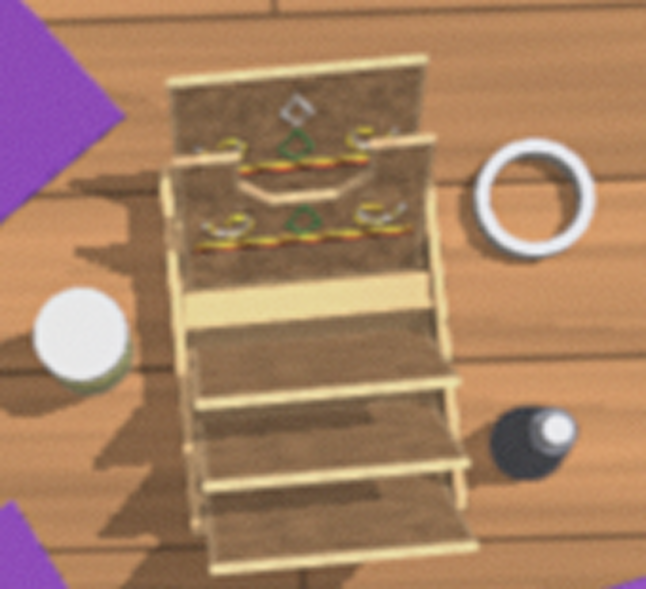

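Run:
```python
from h import *
z=np.array([[212,572],[477,546],[205,487],[468,462],[198,405],[460,379],[175,163],[435,138],[170,85],[427,60]])
P=unproj('top',z/3.8+[200,70],.165)
for a,b in P.reshape(-1,2,3): print((a+b)[:2]/2,np.linalg.norm(a-b))
print(r.close_job())
```

```text
[ 0.39241712 -0.05718349] 0.17811838464505042
[ 0.44922944 -0.05373592] 0.17745482384133537
[ 0.50514986 -0.05055506] 0.17757722176802668
[ 0.67154417 -0.03968841] 0.1783000693336837
[ 0.7261245  -0.03698148] 0.17695189567793296
the job is handed in; nothing more can be done
None
```

The three boards in front of the collar board are flipped towards the robot. The collar board was in the fourth groove. I flipped the front board, then the second, then the third, by pushing only. The job is handed in, at about 14 s on the robot's clock.

- **Last checks:** In the closing top view the three flipped boards lean fully forward. Their top edges are at x ≈ 0.392, 0.449 and 0.505 m, about 111–112 mm further forward than at the start. A full forward lean should move the edge about 100 mm, and the calibration and reading a blurred edge can account for the difference. The collar board and back board have not moved (x ≈ 0.672 and 0.726 m). The jar, cone and tape look untouched, and the arm ended clear of the rack. Every force reading at the end of a move was about 1 N or less on each axis.
- **What disagreed:** My first push touched nothing. I used the stated fingertip position, 17 mm ahead of the TCP. The wrist camera's depth picture put the tips about 22 mm behind it, so they passed over the front board. I went about 38 mm lower for the repeat, with the jaws 60 mm apart, and all three flips then worked first time.
- **Not checked:** I took no picture after handing in, so the final second is not confirmed.

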